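Lay the waxed cheeses flat, red side up

TASK

Two cheeses stand on their rims on the slatted ripening board. Tip each one over by gently pushing on it with the fingertips, so that both lie flat on the board with the red waxed face up. Do not grip, lift or carry the cheeses or shove them along the board, and leave everything else where it is.

Things in the scene. Friction and masses are not known exactly. Their poses are not given: they have to be found in the camera images.
- cheese_a: cheese wheel, 110 mm diameter, 48 mm thick, 0.47 kg, yellow rind, one flat face waxed red. Starts standing on its rim in the gap of the board, centre 91 mm and top 146 mm above the table, unsupported. Origin: wheel centre. y axis: the wheel's axis, pointing out of the red face; level and along the slats at the start, when z is up. Its twin's red face points the other way.
- cheese_b: cheese wheel, 110 mm diameter, 48 mm thick, 0.47 kg, yellow rind, one flat face waxed red. Starts standing on its rim in the gap of the board, centre 91 mm and top 146 mm above the table, unsupported. Origin: wheel centre. y axis: the wheel's axis, pointing out of the red face; level and along the slats at the start, when z is up. Twin of cheese_a.
- cheese_a_red (a point): centre of the red face of cheese_a (24 mm from the wheel's centre). The wax wraps 12.5 mm over the rim, so from above the standing cheese shows a red stripe on this side. A push of 1 to 2 N near the top of a face, over about 40 mm, topples a cheese away from the push; the pushed face ends on top.
- cheese_b_red (a point): centre of the red face of cheese_b (24 mm from the wheel's centre). The wax wraps 12.5 mm over the rim, so from above the standing cheese shows a red stripe on this side. After toppling, a cheese's centre lies about 80 mm from where it stood; the red faces are either both inward or both outward.
- board: fixed wooden board, 160 mm (x) by 700 mm (y): two slats along y, each 60 mm wide, with a 40 mm gap between them; slat tops 40 mm above the table. Origin: centre of its underside, on the table. The cheeses stand over the gap (x = 0), about 170 mm either side of the middle; lying flat on the slats a cheese's centre is 64 mm above the table.
- brush: loose wooden rind brush, 150 x 55 x 43 mm, bristles down; origin centre of its underside, x along it. Leave alone.
- brine: loose amber bottle, 66 mm diameter, 170 mm tall; origin centre of its underside. Leave alone.
- wax_jar: loose red jar, 80 mm diameter, 85 mm tall; origin centre of its underside. Leave alone.
- trier: loose cheese trier lying flat: steel rod 14 mm thick and 120 mm long along its x, wooden cross handle 85 mm long and 24 mm thick; origin 20 mm along the rod from the handle, on the table. Leave alone.
- beaker: loose white cup, 80 mm across, 100 mm tall; origin centre of its underside. Leave alone.
There are look-alikes about, which are no part of the job. What is shaped like the cheese_a but pink or white is not meant.

How it is judged:
By the outcome, as a careful person would: the job done as asked, in the order asked, and still so for the second after the job is handed in, with the robot touching nothing.
It also fails if it takes over 48 s, if anything falls off the work surface, if the arm or the gripper's body presses on something with over 40 N, if the wrist force passes 120 N, or if a joint passes its speed limit or range.

ROBOT

A 6-joint arm with a two-finger parallel gripper is mounted at the origin on the work surface. World frame = base frame: x ahead of the robot, y to its left, z up, the work surface at z = 0. Lengths are in m, angles in rad, forces in N, time in s.
With the tool pointing down it reaches from about 0.4 to 0.825 m from the base axis. Payload 7 kg.
Tool frame: the origin (TCP) lies at the very end of the fingers, on their centre line; the grasp point (between the pads) lies 19 mm behind it; z points along the fingers, x is the direction in which the jaws open and shut, and the axes are right-handed (so a half turn about z gives the same grasp; the last joint's range is limited). The gripper opens to 88 mm and grips with 3 to 60 N. Pads are 19 mm wide; open, the fingers measure 130 mm over their backs; the gripper's body (78 mm by 193 mm) begins 47 mm behind the grasp point.
Start: joints at [1.588, 0.359, 0.012, 0, -1.224, -0.288], TCP at [0.181, 0.65, 0.227] pointing down, gripper open.
Joint ranges: [-3.07, 3.07], [-1.43, 2.12], [-1.02, 1.25], [-3.03, 1.67], [-3.05, -0], [-3.03, 3.03]. Speed limits (rad/s): [2.39, 2.39, 3.01, 3.14, 3.14, 3.14].

INTERFACE

Orientations are given as [roll, pitch, yaw] about the fixed x, y, z axes, in that order (R = Rz(yaw) Ry(pitch) Rx(roll)).
In Python, from station import telemetry, grab_frame, arm, regions_of, pinpoint gives the robot as it stands. The module is installed in compiled form; this text tells all that it offers.
- The arm moves only by the shell command python3 -m inch 'ROWS' [FORCE]. ROWS is text: rows parted by semicolons, each of 7 numbers parted by spaces: the opening, from 0 (shut) to 1 (fully open), then the shift along the world's x, y, z in cm, then the turn, a rotation vector about the world's x, y, z in degrees. A call has 1 to 12 rows; each row is the pose to reach, as a shift and turn from the pose measured when the call began; what a row does not reach only later rows make up. A row lasts 1/8 s, in which the tool goes at most 62.5 mm and 10.7 degrees, less where a joint would pass 70% of its speed; a pose out of reach is approached as far as the arm can. A call with a gripper value outside its range is refused whole. The fingers move at their own pace and stop on an object; FORCE is the grip in N (left out, the last holds). Time passes only in rows, so rows that repeat a pose let the fingers close. It gives the time, the measured TCP pose, the force and the opening at its end, in the units of the state.
- telemetry.get_state(): the state, without advancing time (a new reading comes with each control period).
- grab_frame(name): name is "scene" or "top" or "wrist"; returns a dict with "pixels" (400x640x3 uint8, red, green, blue), "fx", "fy", "cx", "cy" (pixels), "R" (3x3) and "t" (3): a world point X has camera coordinates R X + t. Camera axes: x right, y down, z forward; pixel columns grow to the right and rows downward; lengths in m; the calibration is good to about 2 mm. A picture is of the moment at which its call begins. There is no depth.
- arm.job_done(): hands the job in, once; it reports no verdict.
Trained networks look in the newest picture that a camera, given by its name, has taken for a name from the list of things; names that differ only in an ending like _2 or _b are one class to them, and where a whole thing is asked for, a point or a joint stands for the part that bears it (a point fixed in the world has none). Each returns a list of dicts, best first, with "p" (0 to 1); they miss things now and then, are a little off and sometimes report something else, mostly with a low value. They report only what shows in the picture. A call takes as long as a camera call. They do not tell look-alikes from the thing itself.
- regions_of(camera, name): "pixels" (400x640 bool, what is visible of it) and "bbox" ([left, top, right, bottom] in pixels, round what is visible of it).
- pinpoint(camera, name): "location" ([column, row] in pixels: a listed point, or the origin of a listed thing).
The state is a dict: "t": time; "q": joint angles; "qd": joint speeds; "joint_efforts": joint torques, N m; "eef_pos": TCP position; "ee_rot": TCP orientation; "force": force on the tool from outside, world axes, zero at the start; "moment": the same for the moment, N m; "width": finger opening in m.
Only numpy, scipy, OpenCV 4.12 (cv2) and the standard library are available. Lean on these libraries where they do the work, as an engineer would, in place of code of your own. Each camera call takes 0.05 s, during which the arm holds its last target. There are 200 camera calls.

## Working session

There is one attempt and no reset: what is moved stays moved. The work goes in short steps, Python scripts to look and compute and a shell command to move; the robot and the scene stay as the last step left them, time stands still between calls to the robot, and variables do not carry over. Pictures are saved under pics/ and viewed, about 8 in all and at most 12, crops included, and the job is handed in when it is done.

```bash
mkdir -p pics
cat > h.py <<'E'
import numpy as np, cv2
from station import telemetry, grab_frame, arm, regions_of, pinpoint
def ray(f,u,v,z):
    R=np.array(f["R"]);t=np.array(f["t"]);c=-R.T@t
    d=R.T@np.array([(u-f["cx"])/f["fx"],(v-f["cy"])/f["fy"],1]);return c+d*(z-c[2])/d[2]
def save(f,n): cv2.imwrite(f"pics/{n}.png",cv2.cvtColor(np.asarray(f["pixels"]),cv2.COLOR_RGB2BGR))
E
python3 - <<'E'
from h import *
np.set_printoptions(precision=3,suppress=True)
s=telemetry.get_state();print(s["t"],s["eef_pos"],s["ee_rot"],s["width"])
for c in("top","scene"):
    f=grab_frame(c);save(f,c+"0");print(c,-np.array(f["R"]).T@f["t"])
    for n,z in(("cheese_a",.091),("cheese_a_red",.091),("board",0),("brush",0),("brine",0),("wax_jar",0),("beaker",0),("trier",0)):
        for d in pinpoint(c,n)[:4]: print(n,round(d["p"],2),np.round(d["location"]),ray(f,*d["location"],z))
E
```

```text
0.0 [0.18  0.65  0.226] [-3.141 -0.002 -1.842] 0.08753331752808624
top [ 0.284 -0.008  1.371]
cheese_a 0.96 [370. 209.] [ 0.473 -0.169  0.091]
cheese_a 0.79 [281. 187.] [0.548 0.148 0.091]
cheese_a 0.67 [331. 206.] [ 0.484 -0.031  0.091]
cheese_a 0.64 [383. 264.] [ 0.284 -0.209  0.091]
cheese_a_red 0.88 [410. 178.] [ 0.586 -0.313  0.091]
cheese_a_red 0.84 [372. 263.] [ 0.287 -0.171  0.091]
cheese_a_red 0.81 [365. 206.] [ 0.483 -0.151  0.091]
board 0.96 [327. 204.] [ 0.505 -0.017  0.   ]
brine 0.8 [374. 143.] [ 0.747 -0.199  0.   ]
wax_jar 0.62 [278. 140.] [0.756 0.176 0.   ]
wax_jar 0.53 [368. 208.] [ 0.489 -0.173  0.   ]
wax_jar 0.38 [185. 238.] [0.371 0.51  0.   ]
beaker 0.66 [470. 226.] [ 0.425 -0.552  0.   ]
trier 0.78 [182. 239.] [0.368 0.52  0.   ]
trier 0.37 [328. 205.] [ 0.499 -0.021  0.   ]
scene [1.277 1.063 1.081]
cheese_a 0.94 [297. 170.] [ 0.47  -0.179  0.091]
cheese_a 0.66 [328. 160.] [ 0.324 -0.166  0.091]
cheese_a 0.62 [243. 167.] [ 0.636 -0.318  0.091]
cheese_a 0.56 [337. 220.] [0.527 0.157 0.091]
cheese_a_red 0.94 [247. 170.] [ 0.636 -0.29   0.091]
cheese_a_red 0.68 [300. 176.] [ 0.486 -0.137  0.091]
cheese_a_red 0.59 [329. 162.] [ 0.328 -0.152  0.091]
brush 0.69 [252. 242.] [ 0.781 -0.003  0.   ]
brine 0.63 [234. 212.] [ 0.755 -0.192  0.   ]
wax_jar 0.61 [287. 265.] [0.741 0.163 0.   ]
beaker 0.96 [257. 146.] [ 0.436 -0.569  0.   ]
trier 0.73 [441. 284.] [0.386 0.518 0.   ]
trier 0.3 [234. 212.] [ 0.757 -0.19   0.   ]
```

Run:
```python
import cv2
a=cv2.imread("pics/top0.png")[110:290,160:500];b=cv2.imread("pics/scene0.png")[90:310,200:470]
cv2.imwrite("pics/top0c.png",cv2.resize(a,None,fx=2.3,fy=2.3,interpolation=cv2.INTER_CUBIC));cv2.imwrite("pics/scene0c.png",cv2.resize(b,None,fx=2.6,fy=2.6,interpolation=cv2.INTER_CUBIC))
```

```text
(no output)
```

View pics/top0c.png

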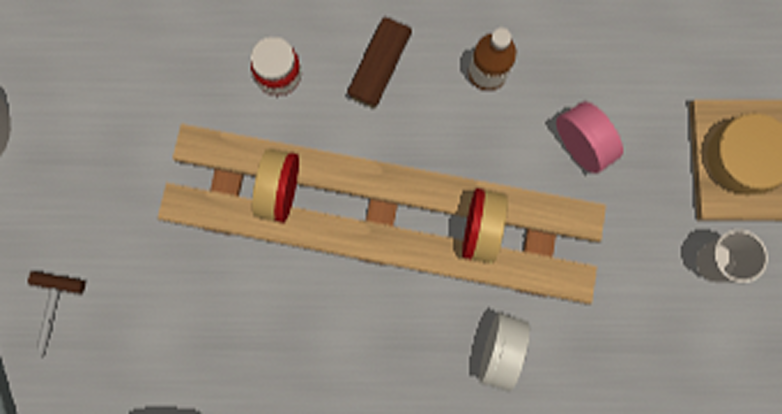

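View pics/scene0c.png

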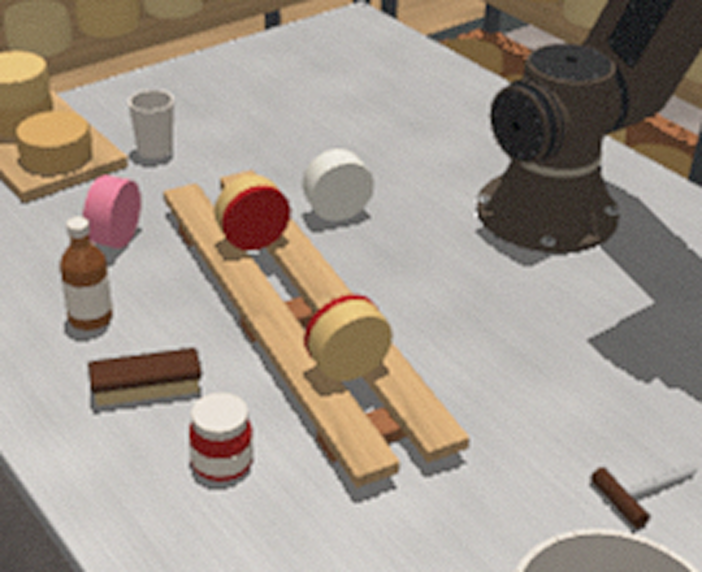

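The red faces point inwards: the left cheese (crop 290,187) shows its stripe to the right, and the right one (473,224) shows its stripe to the left. So I push both outwards from the middle. Next I need the board frame.

Run:
```python
from h import *
np.set_printoptions(precision=3,suppress=True)
f=grab_frame("top");r=regions_of("top","board")[0]
v,u=np.nonzero(r["pixels"]);P=np.array([ray(f,a,b,.04)[:2] for a,b in zip(u,v)])
c,wh,ang=cv2.minAreaRect((P*1000).astype(np.float32));print("board",c,wh,ang)
for d in regions_of("top","cheese_a")[:6]:
    m=d["pixels"];v,u=np.nonzero(m);px=np.asarray(f["pixels"])[m].astype(int)
    red=px[:,0]>2.5*px[:,1]
    print(round(d["p"],2),d["bbox"],px.mean(0),ray(f,u.mean(),v.mean(),.1),ray(f,u[red].mean(),v[red].mean(),.12) if red.any() else 0, red.sum(),len(u))
```

```text
board (503.6379699707031, -12.825225830078125) (697.5079345703125, 164.98228454589844) 79.47972869873047
0.91 [369.1, 246.8, 390.1, 280.7] [165.412 160.691 147.966] [ 0.286 -0.195  0.1  ] 0 0 537
0.89 [272.0, 172.2, 289.5, 208.3] [148.432  94.047  60.215] [0.535 0.151 0.1  ] [0.53  0.132 0.12 ] 197 553
0.59 [359.6, 195.8, 380.6, 227.6] [156.852 104.181  66.773] [ 0.473 -0.169  0.1  ] [ 0.474 -0.149  0.12 ] 154 481
0.57 [401.3, 155.5, 432.5, 186.2] [148.012  83.255  96.952] [ 0.615 -0.335  0.1  ] 0 0 608
```

```bash
python3 -m inch '0 2 -4 3 0 0 -5; 0 5 -10 3 0 0 -15; 0 8 -16 3 0 0 -25; 0 11 -22 3 0 0 -35; 0 14 -28 3 0 0 -45; 0 17 -34 3 0 0 -55; 0 20 -40 3 0 0 -65; 0 23 -46 3 0 0 -75; 0 26 -52 3 0 0 -85; 0 29 -58 3 0 0 -88; 0 32 -64 3 0 0 -88; 0 32.5 -66 3 0 0 -88' 10
```

```text
t: 2.55
eef_pos: [0.505, -0.0083, 0.257]
ee_rot: [3.141, 0.001, 2.906]
force: [0.8, 1.6, 0.1]
width: 0.0006
```

```bash
python3 -m inch '0 0 0 -5 0 0 3; 0 0 0 -10 0 0 3; 0 0 0 -12.9 0 0 3; 0 0.7 4 -12.9 0 0 3; 0 1.3 7 -12.9 0 0 3; 0 1.8 9.8 -12.9 0 0 3; 0 2 10.8 -12.9 0 0 3; 0 2 10.8 -12.9 0 0 3'
python3 - <<'E'
from h import *
f=grab_frame("wrist");save(f,"w1");t=grab_frame("top");i=cv2.cvtColor(np.hstack([cv2.resize(np.asarray(f["pixels"]),(400,250)),cv2.resize(np.asarray(t["pixels"])[150:250,240:400],(400,250))]),cv2.COLOR_RGB2BGR);cv2.imwrite("pics/m1.png",i)
E
```

```text
t: 3.55
eef_pos: [0.5249, 0.1, 0.1279]
ee_rot: [3.141, 0.001, 2.959]
force: [-0.7, 0.1, -0.4]
width: 0.0003
```

View pics/m1.png

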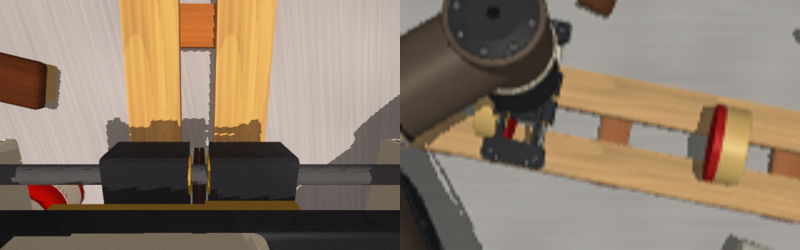

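The wrist view (left half) shows the closed fingers centred over the gap. The top view (right half) shows the cheese still standing just beyond the fingers. Now I push gently.

```bash
python3 -m inch '0 0.1 0.5 0 0 0 0; 0 0.2 1 0 0 0 0; 0 0.3 1.5 0 0 0 0; 0 0.4 2 0 0 0 0; 0 0.5 2.5 0 0 0 0; 0 0.6 3 0 0 0 0; 0 0.65 3.5 0 0 0 0; 0 0.75 4 0 0 0 0'
```

```text
t: 4.65
eef_pos: [0.5323, 0.1396, 0.128]
ee_rot: [3.141, 0.001, 2.958]
force: [-1.0, -1.5, 1.0]
width: 0.0006
```

```bash
python3 -m inch '0 0.1 0.5 0 0 0 0; 0 0.2 1 0 0 0 0; 0 0.3 1.5 0 0 0 0; 0 0.4 2 0 0 0 0; 0 0.5 2.5 0 0 0 0; 0 0.5 2.8 0 0 0 0; 0 0.5 2.8 0 0 0 0; 0 0.5 2.8 0 0 0 0'
python3 - <<'E'
from h import *
f=grab_frame("scene");cv2.imwrite("pics/s2.png",cv2.cvtColor(cv2.resize(np.asarray(f["pixels"])[90:310,200:470],None,fx=2.2,fy=2.2),cv2.COLOR_RGB2BGR))
E
```

```text
t: 5.65
eef_pos: [0.5372, 0.1675, 0.128]
ee_rot: [3.141, 0.001, 2.958]
force: [-0.2, -0.8, 0.3]
width: 0.0004
```

View pics/s2.png

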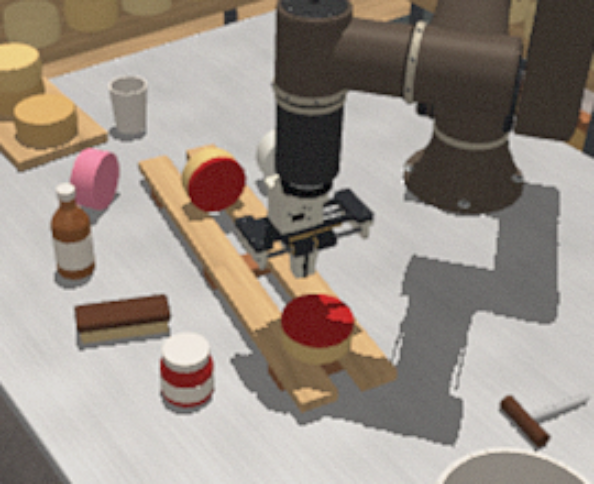

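The first cheese (318,325) lies flat with its red face up. Now the second one.

```bash
python3 -m inch '0 -0.7 -4 0 0 0 0; 0 -1.6 -9 0 0 0 0; 0 -2.7 -15 0 0 0 0; 0 -3.7 -20 0 0 0 0; 0 -4.5 -24.5 0 0 0 0; 0 -4.9 -27 0 0 0 0; 0 -5 -27.5 0 0 0 0; 0 -5.1 -28 0 0 0 0; 0 -5.1 -28 0 0 0 0' && python3 -m inch '0 -0.1 -0.5 0 0 0 0; 0 -0.2 -1 0 0 0 0; 0 -0.3 -1.5 0 0 0 0; 0 -0.4 -2 0 0 0 0; 0 -0.5 -2.5 0 0 0 0; 0 -0.6 -3 0 0 0 0; 0 -0.65 -3.5 0 0 0 0; 0 -0.75 -4 0 0 0 0'
```

```text
t: 6.82
eef_pos: [0.4864, -0.1122, 0.128]
ee_rot: [3.141, 0.001, 2.958]
force: [0.5, 0.8, -0.0]
width: 0.0005
t: 7.82
eef_pos: [0.479, -0.1525, 0.1281]
ee_rot: [3.141, 0.001, 2.958]
force: [-0.1, 1.3, 1.1]
width: 0.0003
```

```bash
python3 -m inch '0 -0.1 -0.5 0 0 0 0; 0 -0.2 -1 0 0 0 0; 0 -0.3 -1.5 0 0 0 0; 0 -0.4 -2 0 0 0 0; 0 -0.5 -2.5 0 0 0 0; 0 -0.55 -3 0 0 0 0; 0 -0.65 -3.5 0 0 0 0; 0 -0.75 -4 0 0 0 0;0 -0.75 -4 0 0 0 0;0 -0.75 -4 0 0 0 0'
python3 -m inch '0 0 2 3 0 0 0; 0 0.5 5 7 0 0 0; 0 1 9 10 0 0 0; 0 1.5 12 12 0 0 0; 0 2 14 14 0 0 0; 0 2 14 14 0 0 0; 0 2 14 14 0 0 0'
python3 - <<'E'
from h import *
f=grab_frame("scene");cv2.imwrite("pics/s3.png",cv2.cvtColor(cv2.resize(np.asarray(f["pixels"])[90:310,200:470],None,fx=2.2,fy=2.2),cv2.COLOR_RGB2BGR))
f=grab_frame("top")
for d in regions_of("top","cheese_a")[:6]:
    v,u=np.nonzero(d["pixels"]);print(round(d["p"],2),d["bbox"],ray(f,u.mean(),v.mean(),.088).round(3))
E
```

```text
t: 9.07
eef_pos: [0.4715, -0.1925, 0.1281]
ee_rot: [3.141, 0.001, 2.958]
force: [1.1, 0.4, 0.1]
width: 0.0008
t: 9.95
eef_pos: [0.4909, -0.0526, 0.2674]
ee_rot: [3.141, 0.0, 2.959]
force: [0.4, 0.7, -0.8]
width: 0.0005
0.94 [402.9, 155.2, 432.3, 186.8] [ 0.617 -0.337  0.088]
0.74 [373.7, 201.4, 405.5, 230.0] [ 0.458 -0.24   0.088]
0.65 [369.5, 248.8, 390.9, 283.2] [ 0.285 -0.197  0.088]
```

View pics/s3.png

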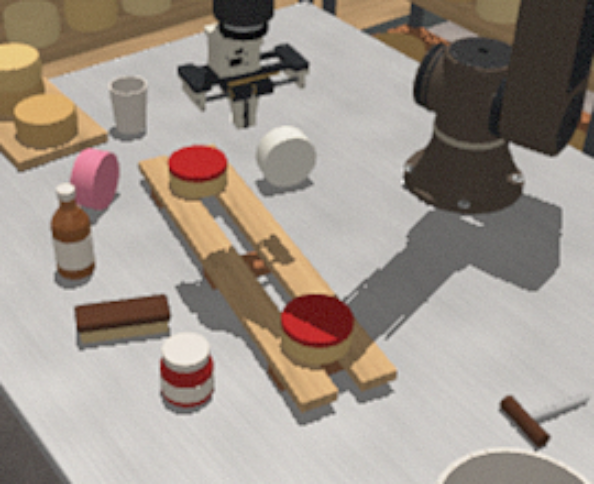

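Both cheeses, at (198,170) and (318,325), lie flat with the red face up. The other objects look unmoved, and the arm is clear.

```bash
python3 -c "
from station import arm; print(arm.job_done())"
```

```text
the job is handed in; nothing more can be done
None
```

Both cheeses now lie flat on the slats with the red face up, and I handed the job in at about 10 s of the 48 s allowed. The red faces pointed inwards, so I pushed each cheese outwards near its top with the closed fingertips. The measured force at the end of each move stayed around 1–2 N, close to sensor noise.

- **Final picture:** the last scene image shows both red faces up, the gripper raised clear, and every other object apparently where it was.
- **Positions:** the last top-camera check placed the second cheese about 62 mm from where it stood, short of the roughly 80 mm you gave; its outline may have been partly hidden by the arm. It did not report the first cheese, probably also hidden by the arm, so I confirmed that one only from the scene image.

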